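# Load the slide tray into the scanner

## Task

Draw the red slide tray out from under the bench riser, keeping it level so that the slides stay put, set it down flat on the bench in line with the scanner's mouth, its nose at the mouth, and let go. Then, from its handle end, slide it in under the scanner's hood, nose first, until it is fully home against the stop. Leave the blue tray and everything else where it is.

Things in the scene. Friction and masses are not known exactly. Their poses are not given: they have to be found in the camera images.
- tray_red: Red plastic slide tray, the one to load, 0.15 to 0.31 kg. Open body 164 long (own x), 62 wide (y), 14 high, 4 mm walls; four glass slides lie below the rim. Origin: middle of the body's underside (z = 0 on the bench); x points to the nose, the plain end at x = 82 mm; z up. It starts flat, its handle end under the riser; the body can be gripped across its width.
- tray_nose (a point): Middle of the red tray's nose end, at its underside: 82 mm ahead of the tray's origin along its x.
- tray_handle (a point): Point in the red tray's handle, at x = -114, y = 0, z = 34 mm of the tray. A tongue 30 wide and 8 high runs from the tail (x = -82) to x = -132 mm; on it stands the handle, an upright fin 36 long (x -132 to -96), 12 thick (y), its top 44 mm above the tray's underside. Grip it across its thickness. At the start it is under the riser, out of reach from above.
- tray_blue: Blue tray, identical in shape and frame to the red one, lying parallel to it under the same riser about 120 mm beside it (which of the two is on which side varies). To be left alone.
- riser: Grey fixed bench riser, a low shelf. Origin: on the bench under the middle of its front edge; x points out of it to the trays' noses. Board 340 wide (y), x from -180 to 0, underside 60 and top 75 mm above the bench; side walls at y = +-164 mm, back closed. Its front edge is above x = -73 to -57 mm of the trays. A bottle, a jar and two dishes stand on it.
- scanner: White fixed slide scanner, red trim. Origin: on the bench, middle of its mouth; x points inwards, z up. Low hood 190 wide (y), x 0 to 150 mm, top 50 mm above the bench; under it a channel with the bench as floor, 70 wide, 30 high, 150 deep, ending at the stop. Two flared guides 22 high before the mouth (x -21 to 0), opening to about 94 wide. Behind the hood (x 150 to 320) it is 150 high.
- scanner_stop (a point): Middle of the stop's face at bench level, 150 mm inside the mouth along the scanner's x. When the tray is home its nose touches it, its origin is at x = 68 and its handle's middle at x = -46 mm of the scanner. The tray's body has 4 mm to spare on each side in the channel; its handle is too tall for the hood and stays outside.
- reagent_bottle: Amber glass bottle with a blue cap, 60 across, 130 high, standing on the riser. Bystander. Origin: centre of its underside.
- jar: Clear jar with a white cap, 64 across, 75 high, standing on the riser. Bystander. Origin: centre of its underside.
- dishes: Two stacked clear petri dishes, 80 across, 29 high together. Bystander, standing on the riser. Origin: centre of the underside.

How it is judged:
By the outcome, as a careful person would: the job done as asked, in the order asked, and still so for the second after the job is handed in, with the robot touching nothing.
It also fails if it takes over 54 s, if anything falls off the work surface, if the arm or the gripper's body presses on something with over 40 N, if the wrist force passes 120 N, or if a joint passes its speed limit or range.

## Robot

A 7-joint arm with a two-finger parallel gripper is mounted at the origin on the work surface. World frame = base frame: x ahead of the robot, y to its left, z up, the work surface at z = 0. Lengths are in m, angles in rad, forces in N, time in s.
With the tool pointing down it reaches from about 0.425 to 0.875 m from the base axis. Payload 4.7 kg.
Tool frame: the origin (TCP) lies between the finger pads; the fingertips stand 19 mm ahead of it and the grasp point (between the pads) is the TCP (ctrl.tip_extent is the distance from the TCP to the fingertips, in m); z points along the fingers, y is the line along which they close (so a half turn about z gives the same grasp; the last joint's range is limited). The gripper opens to 87 mm and grips with 3 to 60 N. Pads are 19 mm wide; open, the fingers measure 117 mm over their backs; the gripper's body (75 mm by 190 mm) begins 51 mm behind the grasp point.
Start: joints at [1.31, 0.321, -0.07, 1.45, 0.023, 1.371, -0.057], TCP at [0.176, -0.626, 0.215] pointing down, gripper open.
Joint ranges: [-2.86, 2.86], [-0.3, 2.09], [-1.38, 1.24], [0.06, 2.45], [-1.56, 4.7], [0.09, 2.05], [-2.69, 2.69]. Speed limits (rad/s): [2.57, 2.57, 3.14, 3.14, 3.14, 3.14, 3.14].

## Interface

Orientations are given as a rotation vector (axis times angle).
In Python, from bench import ctrl gives the robot as it stands.
- The arm moves only by the shell command python3 -m crank 'ROWS' [OPENING] [FORCE]. ROWS is JSON, a list of rows, each an object of numbers: "tx", "ty", "tz": the shift along the tool's x, y, z in mm; "turn": the turn about the tool's z in units of 5 degrees (1.0 is 5 degrees). In form: [{"tx": .., "ty": .., "tz": .., "turn": ..}, ...]. A call has 1 to 5 rows; each row is the pose to reach, as a shift and turn from the pose commanded when the call began, along the tool's axes at that moment; what a row does not reach only later rows make up. A row lasts 1/8 s, in which the tool goes at most 62.5 mm and 10.7 degrees, less where a joint would pass 70% of its speed; a pose out of reach is approached as far as the arm can. A call with a gripper value outside its range is refused whole. OPENING is the finger opening in mm, from 0 to 87, set as the call begins (- or left out, the last holds). The fingers move at their own pace and stop on an object; FORCE is the grip in N (left out, the last holds). Time passes only in rows, so rows that repeat a pose let the fingers close. It gives the time, the measured TCP pose, the force, the opening and the grip force at its end, in the units of the state.
- ctrl.get_state(): the state, without advancing time (a new reading comes with each control period).
- ctrl.get_image(name): name is "scene" or "top" or "wrist"; returns (picture, depth): 420x560x3 uint8, red, green, blue; 420x560 float32, m along the optical axis (not along the pixel's ray), 0 where there is no reading.
- ctrl.camera_model(name): a dict with "intrinsics" (3x3 intrinsics, pixels), "origin" and "orientation" of the camera in the world. Camera axes: x right, y down, z forward; pixel columns grow to the right and rows downward; lengths in m; the calibration is good to about 2 mm. A picture is of the moment at which its call begins: read the wrist's pose just before it. camera_model takes no time and is no camera call; for the wrist camera it gives the pose at the moment of the call.
- ctrl.close_job(): hands the job in; it is judged then, once.
Trained networks look in the newest picture that a camera, given by its name, has taken for a name from the list of things; names that differ only in an ending like _2 or _b are one class to them, and where a whole thing is asked for, a point or a joint stands for the part that bears it (a point fixed in the world has none). Each returns a list of dicts, best first, with "confidence" (0 to 1); they miss things now and then, are a little off and sometimes report something else, mostly with a low value. They report only what shows in the picture. A call takes as long as a camera call.
- ctrl.recognise(camera, query): "xyz" ([x, y, z] in m, in world coordinates, good to about 4 mm: the middle of the surface that is visible of it).
- ctrl.mark_of(camera, query): "xyz" ([x, y, z] in m, in world coordinates, good to about 4 mm: a listed point, or the origin of a listed thing).
The state is a dict: "time": time; "joint_positions": joint angles; "qd": joint speeds; "joint_torque": joint torques, N m; "position": TCP position; "tool_rot": TCP orientation; "ft_force": force on the tool from outside, world axes, zero at the start; "torque": the same for the moment, N m; "grip_width": opening from 0.0 (shut) to 1.0 (fully open); "grip_force": force on a finger pad.
Only numpy, scipy, OpenCV 4.12 (cv2) and the standard library are available. Lean on these libraries where they do the work, as an engineer would, in place of code of your own. Each camera call takes 0.05 s, during which the arm holds its last target. There are 200 camera calls.

## Working session

There is one attempt and no reset: what is moved stays moved. The work goes in short steps, Python scripts to look and compute and a shell command to move; the robot and the scene stay as the last step left them, time stands still between calls to the robot, and variables do not carry over. Pictures are saved under pics/ and viewed, at most 10 in all, crops included, and the job is handed in when it is done.

```bash
ls; mkdir -p pics; python3 - <<'E'
from bench import ctrl
import cv2
s=ctrl.get_state();print(s['time'],s['position'],s['tool_rot'],s['grip_width'])
for c in("top","scene"):
    im,d=ctrl.get_image(c);cv2.imwrite(f'pics/{c}0.png',im[:,:,::-1])
    for q in("tray_red","tray_nose","tray_blue","riser","scanner","scanner_stop","tray_handle"):
        for f in("recognise","mark_of"):
            r=getattr(ctrl,f)(c,q)
            print(c,f,q,[([round(float(v),4) for v in a["xyz"]],round(a["confidence"],2)) for a in r[:2]])
print(ctrl.get_state()['time'])
E
```

```text
pics
0.0 [ 0.17617878 -0.62509027  0.21386877] [-3.11015245e+00 -4.30058552e-01  5.23373935e-04] 1.0036479286959068
top recognise tray_red [([0.5664, -0.2867, 0.0098], 0.73), ([0.5135, -0.4224, 0.0772], 0.7)]
top mark_of tray_red [([0.5671, -0.2855, 0.0005], 0.59)]
top recognise tray_nose [([0.5675, -0.2815, 0.0098], 0.93)]
top mark_of tray_nose [([0.5583, -0.2007, 0.0022], 0.97), ([0.5286, 0.1924, -0.0002], 0.61)]
top recognise tray_blue [([0.4441, -0.2986, 0.0081], 0.62)]
top mark_of tray_blue [([0.4383, -0.2999, 0.004], 0.73)]
top recognise riser [([0.5153, -0.4233, 0.0774], 0.8)]
top mark_of riser [([0.5118, -0.361, 0.0035], 0.56)]
top recognise scanner [([0.5186, 0.3464, 0.1243], 0.84)]
top mark_of scanner [([0.5292, 0.1925, -0.0016], 0.64)]
top recognise scanner_stop [([0.5182, 0.3404, 0.127], 0.67)]
top mark_of scanner_stop []
top recognise tray_handle [([0.5653, -0.2826, 0.0081], 0.79)]
top mark_of tray_handle [([0.5811, -0.3951, 0.0324], 0.77)]
scene recognise tray_red [([0.5653, -0.2678, 0.0064], 0.57)]
scene mark_of tray_red [([0.5678, -0.2799, -0.0001], 0.81)]
scene recognise tray_nose [([0.5671, -0.2708, 0.0065], 0.96)]
scene mark_of tray_nose [([0.5568, -0.2026, -0.0029], 0.62), ([0.6021, -0.4596, 0.0753], 0.51)]
scene recognise tray_blue [([0.4418, -0.285, 0.0076], 0.96)]
scene mark_of tray_blue [([0.4412, -0.2979, -0.0003], 0.57), ([0.5564, -0.2018, 0.0022], 0.27)]
scene recognise riser [([0.5482, -0.4262, 0.0695], 0.69)]
scene mark_of riser [([0.5172, -0.3586, -0.0025], 0.83)]
scene recognise scanner [([0.5425, 0.3427, 0.0733], 0.94)]
scene mark_of scanner [([0.533, 0.1963, -0.0001], 0.65)]
scene recognise scanner_stop [([0.5411, 0.3395, 0.0741], 0.59)]
scene mark_of scanner_stop []
scene recognise tray_handle [([0.5655, -0.2655, 0.0077], 0.89)]
scene mark_of tray_handle []
1.5
```

```bash
cat > h.py <<'E'
from bench import ctrl
import numpy as np,cv2
from scipy.spatial.transform import Rotation as R
def rot(o):
    o=np.array(o,float)
    return o if o.shape==(3,3) else (R.from_rotvec(o) if o.size==3 else R.from_quat(o)).as_matrix()
def cloud(c):
    m=ctrl.camera_model(c);im,d=ctrl.get_image(c)
    K=np.array(m["intrinsics"]);v,u=np.mgrid[:420,:560]
    p=np.stack([(u-K[0,2])/K[0,0]*d,(v-K[1,2])/K[1,1]*d,d],-1)@rot(m["orientation"]).T+np.array(m["origin"])
    p[d==0]=np.nan
    return im,p
def rect(q):
    (c,s,a)=cv2.minAreaRect((q*1000).astype(np.float32)); return np.round(c,1),np.round(s,1),round(a,2)
def red(im):
    h=cv2.cvtColor(im,cv2.COLOR_RGB2HSV);return ((h[...,0]<8)|(h[...,0]>172))&(h[...,1]>110)&(h[...,2]>60)
def blue(im):
    h=cv2.cvtColor(im,cv2.COLOR_RGB2HSV);return (h[...,0]>100)&(h[...,0]<130)&(h[...,1]>110)&(h[...,2]>60)
def big(m):
    n,l,s,_=cv2.connectedComponentsWithStats(m.astype(np.uint8));return l==1+np.argmax(s[1:,4])
E
python3 - <<'E'
from h import *
s=ctrl.get_state();print(rot(s['tool_rot']).round(3).tolist())
im,p=cloud("top")
x,y,z=p[...,0],p[...,1],p[...,2]
for n,f in(("red",red),("blue",blue)):
    m=f(im)&(z<0.03)&(z>0.006)&(y<0)&(y>-.37)
    m=big(cv2.morphologyEx(m.astype(np.uint8),cv2.MORPH_CLOSE,np.ones((5,5))))
    q=p[m&(z>0.01)&(z<.02)]; print(n,m.sum(),rect(q[:,:2]),np.median(q[:,2]))
m=big((z>.043)&(z<.057)&(y>.1)); print("hood",m.sum(),rect(p[m][:,:2]),np.median(z[m]))
m=big((z>.14)&(z<.16)&(y>.1)); print("tower",m.sum(),rect(p[m][:,:2]),np.median(z[m]))
m=big((z>.07)&(z<.082)&(y<-.1)); print("riser",m.sum(),rect(p[m][:,:2]))
for n,r in(("mouth",(z>.015)&(z<.03)&(y>.1)),):
    print(n,[ (p[a][:,:2].min(0).round(4),p[a][:,:2].max(0).round(4),a.sum()) for a in [r]])
E
```

```text
[[0.962, 0.271, 0.0], [0.271, -0.962, -0.0], [-0.0, 0.0, -1.0]]
red 284 (array([ 565.7, -278.4]), array([ 61.2, 160.4]), 8.47) 0.012962170658430971
blue 149 (array([ 440.2, -282. ]), array([ 59.7, 131.3]), 9.58) 0.01346934077119033
hood 3166 (array([528.5, 274.5]), array([191.4, 169.5]), 1.25) 0.04985556822788306
tower 3861 (array([524.3, 426. ]), array([189.8, 169.7]), 1.63) 0.15054560630882619
riser 5178 (array([ 527.2, -444.7]), array([340.2, 181.7]), 8.28)
mouth [(array([-0.0138,  0.1017]), array([0.8756, 0.7021]), np.int64(378))]
```

View pics/top0.png

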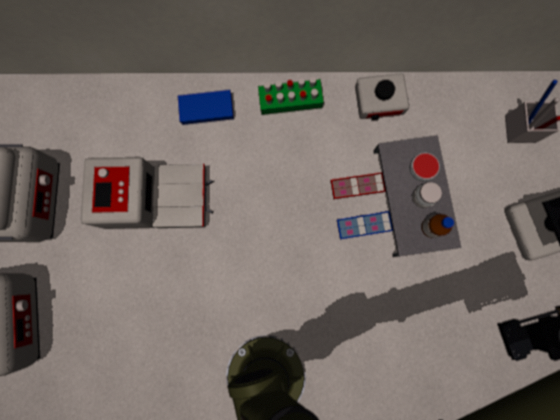

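View pics/scene0.png

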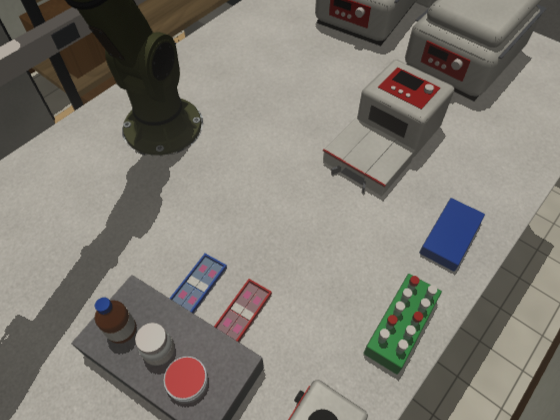

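The top view shows red tray at cols 331-384, row 186, riser from col 380, and the scanner mouth at col ~207, row 195. The bottle, at (438,225), is close to the straight path, so I'll go up first.

```bash
cat >> h.py <<'E'
def go(x,y,z,yaw):
    """print tool-axes shift (mm) and turn units to reach x,y,z with tool y axis at world yaw (deg)"""
    s=ctrl.get_state();M=rot(s['tool_rot']);d=M.T@(np.array([x,y,z])-np.array(s['position']))*1000
    cy=np.degrees(np.arctan2(M[1,1],M[0,1]));t=(yaw-cy+180)%360-180
    print("t",round(s['time'],2),"need tx,ty,tz",d.round(1),"turn",round(-t/5,2),"| pos",np.round(s['position'],4),"yaw",round(cy,2),"tilt z",M[:,2].round(3),"F",np.round(s['ft_force'],1),"w",round(s['grip_width']*87,1),"gf",round(s['grip_force'],1),"q",np.round(s['joint_positions'],2))
E
python3 -m crank '[{"tz":-60},{"tz":-120},{"tz":-120,"tx":60,"ty":-28,"turn":-2},{"tz":-120,"tx":110,"ty":-50,"turn":-4},{"tz":-120,"tx":160,"ty":-74,"turn":-6}]' 87 5
python3 -c "
from h import *
go(.569,-.290,.20,8.3)"
```

```text
t 1.55 need tx,ty,tz [ 469.  -216.5   15. ] turn -16.51 | pos [ 0.1764 -0.6256  0.215 ] yaw -74.25 tilt z [ 0. -0. -1.] F [-0.6 -0.1  0.4] w 87.0 gf 0.0 q [ 1.31  0.32 -0.07  1.45  0.02  1.37 -0.06]$[0]: bad value
```

```bash

python3 -m crank '[{"tx":0,"ty":0,"tz":-60,"turn":0},{"tx":0,"ty":0,"tz":-120,"turn":0},{"tx":50,"ty":-23,"tz":-120,"turn":-2},{"tx":100,"ty":-46,"tz":-120,"turn":-4},{"tx":150,"ty":-69,"tz":-120,"turn":-6}]' 87 5
python3 -c "
from h import *
go(.569,-.290,.20,8.3)"
```

```text
time: 2.17
position: [0.3032, -0.5174, 0.3353]
tool_rot: [2.89, 1.229, 0.0]
ft_force: [0.8, -0.6, -0.5]
grip_width: 1.002
grip_force: 0.0
t 2.17 need tx,ty,tz [348.2  33.5 135.2] turn -10.45 | pos [ 0.3032 -0.5174  0.3353] yaw -43.94 tilt z [ 0.    -0.001 -1.   ] F [ 0.8 -0.6 -0.5] w 87.1 gf 0.0 q [ 1.18  0.19 -0.22  1.38  0.04  1.58  0.2 ]
```

```bash

python3 -m crank '[{"tx":60,"ty":6,"tz":0,"turn":-2},{"tx":120,"ty":12,"tz":0,"turn":-4},{"tx":180,"ty":18,"tz":0,"turn":-6},{"tx":240,"ty":23,"tz":0,"turn":-8},{"tx":300,"ty":29,"tz":0,"turn":-10}]'
python3 -m crank '[{"tx":40,"ty":-36,"tz":20,"turn":-0.5},{"tx":40,"ty":-36,"tz":60,"turn":-0.5},{"tx":40,"ty":-36,"tz":110,"turn":-0.5},{"tx":40,"ty":-36,"tz":135,"turn":-0.5},{"tx":40,"ty":-36,"tz":135,"turn":-0.5}]'
python3 - <<'E'
from h import *
go(.569,-.290,.12,8.3)
im,p=cloud("wrist");cv2.imwrite('pics/w1.png',im[:,:,::-1])
x,y,z=p[...,0],p[...,1],p[...,2]
for n,f in(("red",red),("blue",blue)):
    m=(z<0.022)&(z>0.007)&(y<0)&(y>-.36)&(cv2.dilate(f(im).astype(np.uint8),np.ones((25,25)))>0)
    m=big(m); print(n,m.sum(),rect(p[m][:,:2]),np.nanmedian(z[m]))
E
```

```text
time: 2.8
position: [0.5333, -0.3226, 0.3353]
tool_rot: [2.101, 2.335, -0.0]
ft_force: [0.2, -0.6, -0.9]
grip_width: 0.998
grip_force: 0.0
time: 3.42
position: [0.4909, -0.2871, 0.198]
tool_rot: [-2.053, -2.372, 0.001]
ft_force: [0.2, 0.2, 0.8]
grip_width: 0.999
grip_force: 0.0
t 3.42 need tx,ty,tz [-14.3  77.1  77.7] turn -0.01 | pos [ 0.4909 -0.2871  0.198 ] yaw 8.24 tilt z [-0.004  0.002 -1.   ] F [0.2 0.2 0.8] w 86.9 gf 0.0 q [ 0.92  0.19 -0.49  1.66  0.09  1.31  0.55]
red 4549 (array([ 565.3, -278.6]), array([ 62.7, 157.6]), 8.05) 0.008368467292706738
blue 3651 (array([ 441.2, -291. ]), array([ 62.3, 148.6]), 9.3) 0.008453814370543489
```

View pics/w1.png

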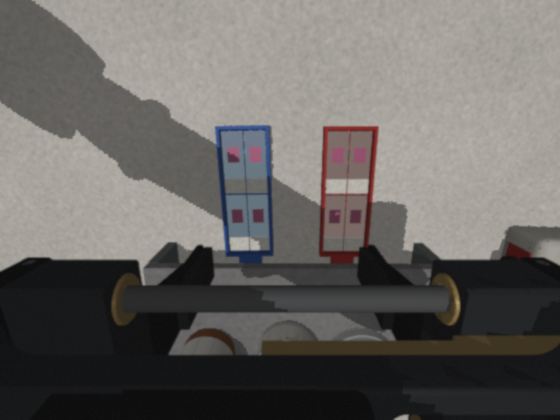

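The wrist view shows the red tray at cols 321-377, rows 127-257, with its tongue at the riser edge and blue to its left. The grip centre comes out at (0.567,-0.2895) with the tool y axis at 8.1°.

```bash

python3 -m crank '[{"tx":-7,"ty":38,"tz":0,"turn":0},{"tx":-13,"ty":75,"tz":0,"turn":0},{"tx":-13,"ty":75,"tz":50,"turn":0},{"tx":-13,"ty":75,"tz":90,"turn":0},{"tx":-13,"ty":75,"tz":100,"turn":0}]'
python3 - <<'E'
from h import *
go(.567,-.2895,.021,8.1)
im,p=cloud("wrist")
x,y,z=p[...,0],p[...,1],p[...,2]
m=big((z<0.022)&(z>0.007)&(y>-.34)&red(cv2.dilate(im,np.ones((3,3))))&(x>.5)); print(m.sum(),rect(p[m][:,:2]),np.nanmedian(z[m]))
E
```

```text
time: 4.1
position: [0.5678, -0.2898, 0.0989]
tool_rot: [-2.055, -2.373, 0.001]
ft_force: [-0.9, -0.3, 0.4]
grip_width: 0.998
grip_force: 0.0
t 4.1 need tx,ty,tz [ 0.3 -0.6 77.9] turn 0.03 | pos [ 0.5678 -0.2898  0.0989] yaw 8.23 tilt z [-0.002  0.001 -1.   ] F [-0.9 -0.3  0.4] w 86.8 gf 0.0 q [ 0.82  0.42 -0.49  1.61  0.21  1.17  0.42]
1267 (array([ 564.2, -272.9]), array([ 60.2, 143.4]), 8.04) 0.01427354194716346
```

```bash

python3 -m crank '[{"tx":0,"ty":-1,"tz":30,"turn":0},{"tx":0,"ty":-1,"tz":55,"turn":0},{"tx":0,"ty":-1,"tz":70,"turn":0},{"tx":0,"ty":-1,"tz":77,"turn":0},{"tx":0,"ty":-1,"tz":77,"turn":0}]'
python3 -m crank '[{"tx":0,"ty":0,"tz":0,"turn":0},{"tx":0,"ty":0,"tz":0,"turn":0},{"tx":0,"ty":0,"tz":0,"turn":0},{"tx":0,"ty":0,"tz":0,"turn":0},{"tx":0,"ty":0,"tz":0,"turn":0}]' 50 30
python3 -m crank '[{"tx":0,"ty":0,"tz":0,"turn":0},{"tx":0,"ty":0,"tz":0,"turn":0},{"tx":0,"ty":0,"tz":0,"turn":0}]'
python3 -c "
from h import *
go(.567-.14*.1,-.2895+.099,.024,8.1)"
```

```text
time: 4.78
position: [0.5679, -0.2902, 0.0237]
tool_rot: [2.056, 2.374, 0.0]
ft_force: [-0.1, 1.2, 0.7]
grip_width: 0.996
grip_force: 0.0
time: 5.4
position: [0.5674, -0.2899, 0.023]
tool_rot: [2.056, 2.375, -0.0]
ft_force: [0.5, -0.0, 0.5]
grip_width: 0.592
grip_force: 0.0
time: 5.78
position: [0.5674, -0.29, 0.0229]
tool_rot: [2.056, 2.375, -0.0]
ft_force: [0.5, 0.3, -1.1]
grip_width: 0.576
grip_force: 0.0
t 5.78 need tx,ty,tz [100.5   0.   -1.1] turn 0.03 | pos [ 0.5674 -0.29    0.0229] yaw 8.25 tilt z [-0. -0. -1.] F [ 0.5  0.3 -1.1] w 50.1 gf 0.0 q [ 0.8   0.49 -0.47  1.67  0.25  1.04  0.39]
```

```bash

python3 - <<'E'
from h import *
print(ctrl.tip_extent)
im,p=cloud("wrist");a=im.copy()
im2,p2=cloud("scene")
cv2.imwrite('pics/c2.png',cv2.resize(np.hstack([a,cv2.resize(im2[220:,100:380],(560,400))[:,:].__class__ and cv2.copyMakeBorder(cv2.resize(im2[220:,100:380],(560,400)),0,20,0,0,0)]),(800,300))[:,:,::-1])
E
```

```text
0.019
```

View pics/c2.png

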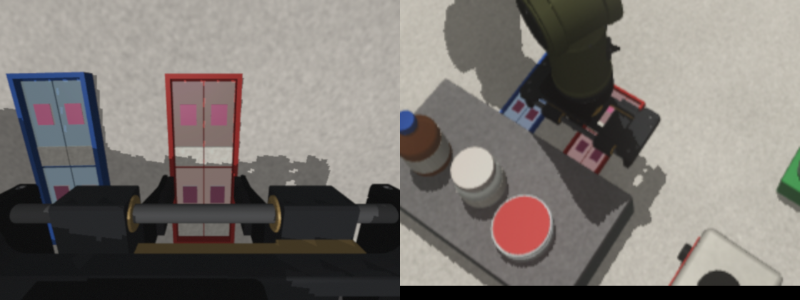

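```bash

python3 -m crank '[{"tx":0,"ty":0,"tz":0,"turn":0},{"tx":0,"ty":0,"tz":0,"turn":0}]' 44 10
python3 - <<'E'
from h import *
im,p=cloud("wrist")
cv2.imwrite('pics/c3.png',cv2.resize(im[220:360,180:400],(800,509))[:,:,::-1])
E
```

```text
time: 6.12
position: [0.5674, -0.29, 0.0229]
tool_rot: [2.056, 2.375, -0.0]
ft_force: [0.0, 1.4, -0.0]
grip_width: 0.516
grip_force: 0.0
```

View pics/c3.png

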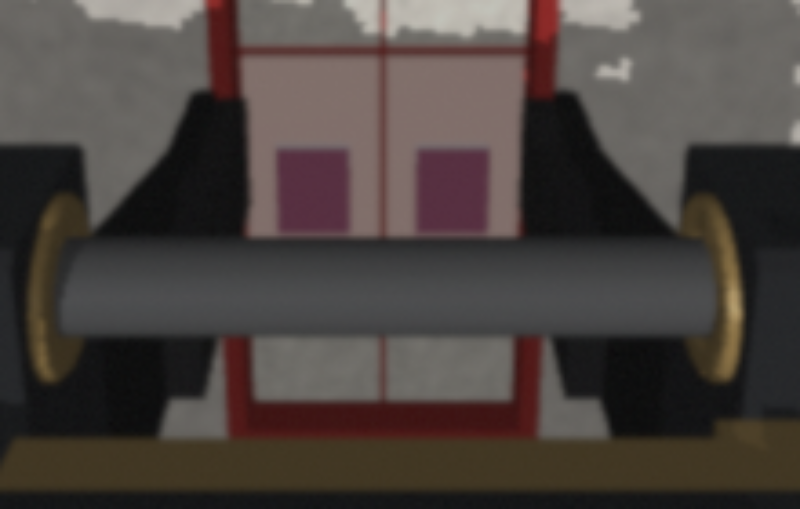

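```bash

python3 - <<'E'
from h import *
s=ctrl.get_state();M=rot(s['tool_rot']);t=np.array(s['position'])
im,p=cloud("wrist");q=(p-t)@M*1000
for v in range(240,345,7): print(v,[(u,q[v,u].round(0).tolist()) for u in (228,236,242,330)], [round(p[v,u,2]*1000) for u in (228,236,242,330)])
z=p[...,2];print("rim z",np.nanmedian(z[red(im)&(z<.03)]))
E
```

```text
240 [(228, [1.0, -40.0, 22.0]), (236, [1.0, -35.0, 23.0]), (242, [7.0, -28.0, 9.0]), (330, [7.0, 29.0, 8.0])] [1, 0, 14, 15]
247 [(228, [-4.0, -41.0, 23.0]), (236, [11.0, -29.0, -13.0]), (242, [9.0, -26.0, -9.0]), (330, [9.0, 26.0, -8.0])] [0, 36, 32, 31]
254 [(228, [-10.0, -41.0, 23.0]), (236, [11.0, -27.0, -22.0]), (242, [9.0, -25.0, -18.0]), (330, [9.0, 25.0, -18.0])] [0, 45, 41, 41]
261 [(228, [11.0, -30.0, -30.0]), (236, [9.0, -27.0, -26.0]), (242, [10.0, -23.0, -27.0]), (330, [9.0, 23.0, -27.0])] [53, 49, 50, 50]
268 [(228, [11.0, -28.0, -39.0]), (236, [9.0, -25.0, -35.0]), (242, [8.0, -23.0, -32.0]), (330, [9.0, 22.0, -34.0])] [62, 58, 55, 57]
275 [(228, [11.0, -27.0, -45.0]), (236, [9.0, -24.0, -42.0]), (242, [4.0, -23.0, -33.0]), (330, [5.0, 23.0, -34.0])] [68, 65, 56, 57]
282 [(228, [10.0, -27.0, -50.0]), (236, [9.0, -23.0, -48.0]), (242, [0.0, -23.0, -33.0]), (330, [1.0, 23.0, -35.0])] [73, 71, 56, 58]
289 [(228, [32.0, -17.0, -93.0]), (236, [32.0, -15.0, -93.0]), (242, [32.0, -13.0, -93.0]), (330, [33.0, 13.0, -93.0])] [115, 116, 116, 116]
296 [(228, [31.0, -17.0, -95.0])
[... 254 characters left out ...]
[(228, [27.0, -17.0, -95.0]), (236, [27.0, -15.0, -96.0]), (242, [27.0, -13.0, -95.0]), (330, [27.0, 13.0, -95.0])] [118, 119, 118, 118]
317 [(228, [-4.0, -26.0, -57.0]), (236, [-4.0, -23.0, -56.0]), (242, [-52.0, -31.0, 9.0]), (330, [-62.0, 34.0, 23.0])] [80, 79, 13, 0]
324 [(228, [-6.0, -26.0, -58.0]), (236, [-7.0, -23.0, -57.0]), (242, [-57.0, -31.0, 8.0]), (330, [-68.0, 34.0, 23.0])] [81, 80, 15, 0]
331 [(228, [-75.0, -45.0, 23.0]), (236, [-75.0, -39.0, 23.0]), (242, [-62.0, -31.0, 7.0]), (330, [-74.0, 34.0, 22.0])] [0, 0, 16, 1]
338 [(228, [-81.0, -45.0, 23.0]), (236, [-82.0, -39.0, 24.0]), (242, [-81.0, -34.0, 23.0]), (330, [-82.0, 35.0, 23.0])] [0, -1, 0, 0]
rim z 0.013921843000380282
```

```bash

python3 - <<'E'
from h import *
s=ctrl.get_state();M=rot(s['tool_rot']);t=np.array(s['position'])
im,p=cloud("wrist");q=(p-t)@M*1000
for v in range(240,249): print(v,[(u,q[v,u].round(1).tolist()) for u in (238,242,244,330)])
m=ctrl.camera_model("wrist");print((np.array(m["origin"])-t)@M*1000)
# scene cam: dark finger points near the tray
for c in("scene","top"):
    im,p=cloud(c);q=(p-t)@M*1000
    k=(abs(q[...,0])<11)&(abs(q[...,1])<60)&(abs(q[...,1])>20)&(q[...,2]>-60)&(im.max(-1)<60)
    print(c,k.sum(),np.sort(q[k][:,2])[-15:].round(1) if k.any() else '')
    i=np.argwhere(k); o=np.argsort(-q[k][:,2])[:8]; print(q[k][o].round(0).tolist())
E
```

```text
240 [(238, [7.3, -30.8, 7.5]), (242, [6.6, -28.5, 9.1]), (244, [5.4, -27.7, 12.2]), (330, [6.8, 28.6, 8.6])]
241 [(238, [6.0, -31.1, 8.8]), (242, [5.9, -28.5, 9.1]), (244, [4.7, -27.7, 12.1]), (330, [6.5, 28.5, 7.6])]
242 [(238, [5.6, -31.0, 8.2]), (242, [5.4, -28.5, 8.7]), (244, [4.0, -27.7, 12.0]), (330, [5.3, 28.7, 8.7])]
243 [(238, [5.1, -31.0, 7.7]), (242, [4.5, -28.6, 9.1]), (244, [4.2, -27.4, 9.8]), (330, [5.0, 28.6, 7.9])]
244 [(238, [4.3, -31.0, 7.9]), (242, [4.1, -28.5, 8.5]), (244, [3.4, -27.5, 10.2]), (330, [3.7, 28.9, 9.2])]
245 [(238, [10.8, -28.1, -9.0]), (242, [3.4, -28.5, 8.5]), (244, [2.4, -27.6, 10.8]), (330, [3.2, 28.8, 8.7])]
246 [(238, [10.8, -27.9, -10.5]), (242, [2.2, -28.7, 9.6]), (244, [1.9, -27.5, 10.3]), (330, [2.7, 28.8, 8.4])]
247 [(238, [10.8, -27.7, -11.8]), (242, [9.4, -25.9, -8.6]), (244, [9.2, -24.8, -8.3]), (330, [8.9, 26.2, -7.5])]
248 [(238, [10.5, -27.6, -12.8]), (242, [9.2, -25.7, -9.7]), (244, [9.3, -24.5, -9.9]), (330, [9.2, 25.9, -9.8])]
[  79.55275034   -0.26963598 -170.15474352]
scene 26 [-33.8 -32.8 -31.6 -26.5 -23.8 -22.4 -14.5 -12.6 -12.2  -5.9   8.5  12.2
  15.4  15.4  15.9]
[[9.0, 30.0, 16.0], [6.0, 30.0, 15.0], [6.0, -26.0, 15.0], [10.0, 30.0, 12.0], [8.0, -27.0, 9.0], [1.0, -23.0, -6.0], [1.0, -22.0, -12.0], [-2.0, -22.0, -13.0]]
top 10 [-37.  -29.7 -26.7 -17.5  -6.2  19.1  22.4  22.6  23.5  27.7]
[[-3.0, -37.0, 28.0], [11.0, -55.0, 24.0], [-1.0, -41.0, 23.0], [-1.0, 50.0, 22.0], [0.0, 46.0, 19.0], [6.0, 24.0, -6.0], [10.0, 28.0, -17.0], [9.0, 22.0, -27.0]]
```

The crop shows the fingers above the tray's walls, with their visible ends about 28 mm short of the stated tip. They have touched nothing. I'll open, check where the fingers end, and go down in steps.

```bash
cat >> h.py <<'E'
def tips():
    s=ctrl.get_state();M=rot(s['tool_rot']);t=np.array(s['position'])
    im,p=cloud("wrist");q=(p-t)@M*1000;w=s['grip_width']*43.5
    for sg in(-1,1):
        k=(abs(q[...,0])<12.5)&(sg*q[...,1]>w-4)&(sg*q[...,1]<w+20)&(q[...,2]<20)&(q[...,2]>-30)&(im.max(-1)<70)&(p[...,2]>.002)
        o=np.argsort(-q[k][:,2])[:6];print("tip",sg,k.sum(),q[k][o].round(0).tolist())
E
python3 -m crank '[{"tx":0,"ty":0,"tz":0,"turn":0},{"tx":0,"ty":0,"tz":0,"turn":0},{"tx":0,"ty":0,"tz":0,"turn":0},{"tx":0,"ty":0,"tz":0,"turn":0},{"tx":0,"ty":0,"tz":0,"turn":0}]' 87 30
python3 -m crank '[{"tx":0,"ty":0,"tz":0,"turn":0},{"tx":0,"ty":0,"tz":0,"turn":0},{"tx":0,"ty":0,"tz":4,"turn":0},{"tx":0,"ty":0,"tz":8,"turn":0},{"tx":0,"ty":0,"tz":8,"turn":0}]'
python3 -c "
from h import *
tips();go(.567,-.2895,.005,8.1)"
```

```text
time: 7.0
position: [0.5674, -0.2899, 0.023]
tool_rot: [2.056, 2.375, -0.0]
ft_force: [0.8, -0.3, 0.3]
grip_width: 0.961
grip_force: 0.0
time: 7.62
position: [0.567, -0.2897, 0.0143]
tool_rot: [-2.055, -2.375, 0.0]
ft_force: [-0.2, 0.6, -0.0]
grip_width: 0.999
grip_force: 0.0
tip -1 601 [[-9.0, -44.0, -8.0], [9.0, -46.0, -8.0], [5.0, -44.0, -8.0], [-0.0, -44.0, -8.0], [10.0, -51.0, -8.0], [1.0, -44.0, -8.0]]
tip 1 606 [[1.0, 43.0, -8.0], [-0.0, 43.0, -8.0], [9.0, 44.0, -8.0], [8.0, 43.0, -8.0], [-9.0, 43.0, -8.0], [-7.0, 43.0, -8.0]]
t 7.67 need tx,ty,tz [ 0.4 -0.1  9.6] turn 0.03 | pos [ 0.5672 -0.2898  0.0146] yaw 8.25 tilt z [-0.001  0.    -1.   ] F [-0.  -0.2  0.5] w 87.2 gf 0.0 q [ 0.8   0.5  -0.47  1.67  0.26  1.03  0.39]
```

The fingers consistently end at -8 mm in the tool frame, so the reported TCP lies 27 mm beyond the true grasp point. I'll correct heights by -27 mm.

```bash

python3 -m crank '[{"tx":0,"ty":0,"tz":6,"turn":0},{"tx":0,"ty":0,"tz":12,"turn":0},{"tx":0,"ty":0,"tz":16,"turn":0},{"tx":0,"ty":0,"tz":18,"turn":0},{"tx":0,"ty":0,"tz":18,"turn":0}]'
python3 -m crank '[{"tx":0,"ty":0,"tz":0,"turn":0},{"tx":0,"ty":0,"tz":0,"turn":0},{"tx":0,"ty":0,"tz":0,"turn":0},{"tx":0,"ty":0,"tz":0,"turn":0},{"tx":0,"ty":0,"tz":0,"turn":0}]' 50 30
python3 -c "
from h import *
tips();go(.567-.14*.1,-.2895+.099,.0,8.1)"
```

```text
time: 8.3
position: [0.5673, -0.2899, -0.0032]
tool_rot: [-2.056, -2.375, 0.0]
ft_force: [-0.6, -0.1, -0.3]
grip_width: 0.999
grip_force: 0.0
time: 8.93
position: [0.5675, -0.29, -0.0029]
tool_rot: [2.056, 2.375, -0.0]
ft_force: [0.2, 0.1, 0.4]
grip_width: 0.704
grip_force: 30.0
tip -1 514 [[9.0, -34.0, -7.0], [9.0, -34.0, -7.0], [9.0, -35.0, -8.0], [11.0, -39.0, -9.0], [11.0, -38.0, -9.0], [9.0, -35.0, -9.0]]
tip 1 503 [[10.0, 27.0, -7.0], [9.0, 33.0, -8.0], [12.0, 27.0, -8.0], [-4.0, 27.0, -8.0], [-5.0, 27.0, -8.0], [9.0, 34.0, -8.0]]
t 8.97 need tx,ty,tz [100.6  -0.   -2.9] turn 0.03 | pos [ 0.5674 -0.29   -0.0029] yaw 8.24 tilt z [ 0. -0. -1.] F [-1.3  0.5  0.6] w 61.5 gf 30.0 q [ 0.79  0.52 -0.46  1.68  0.27  1.    0.38]
```

Gripped at 61.5 mm with 30 N. Now I'll lift 4 mm and draw it out straight.

```bash

python3 -m crank '[{"tx":0,"ty":0,"tz":-2,"turn":0},{"tx":2,"ty":0,"tz":-4,"turn":0},{"tx":7,"ty":0,"tz":-4,"turn":0},{"tx":14,"ty":0,"tz":-4,"turn":0},{"tx":22,"ty":0,"tz":-4,"turn":0}]'
python3 -m crank '[{"tx":10,"ty":0,"tz":0,"turn":0},{"tx":22,"ty":0,"tz":0,"turn":0},{"tx":36,"ty":0,"tz":0,"turn":0},{"tx":50,"ty":0,"tz":0,"turn":0},{"tx":64,"ty":0,"tz":0,"turn":0}]'
python3 -m crank '[{"tx":14,"ty":0,"tz":0,"turn":0},{"tx":28,"ty":0,"tz":-2,"turn":0},{"tx":42,"ty":0,"tz":-4,"turn":0},{"tx":52,"ty":0,"tz":-6,"turn":0},{"tx":56,"ty":0,"tz":-6,"turn":0}]'
python3 - <<'E'
from h import *
go(.533,.06,.005,1.5)
for c in("scene","wrist"):
    im,p=cloud(c); cv2.imwrite(f'pics/{c}4.png',im[:,:,::-1])
x,y,z=p[...,0],p[...,1],p[...,2]
k=red(im)&(y<0)&(z<.06)
A=p[k];s=ctrl.get_state();M=rot(s['tool_rot']);q=(A-np.array(s['position']))@M*1000
for lo,hi in((-90,-40),(-40,0),(0,40),(40,100)):
    b=q[(q[:,0]>lo)&(q[:,0]<hi)];print(lo,hi,len(b),"top heights",np.percentile(b[:,2],[2,10,50]).round(1) if len(b) else '')
E
```

```text
time: 9.6
position: [0.5641, -0.2674, 0.0008]
tool_rot: [-2.055, -2.375, 0.0]
ft_force: [-0.0, 0.3, -1.9]
grip_width: 0.709
grip_force: 30.0
time: 10.22
position: [0.555, -0.2037, 0.001]
tool_rot: [2.056, 2.376, -0.0]
ft_force: [-0.6, -0.6, -1.3]
grip_width: 0.709
grip_force: 30.0
time: 10.85
position: [0.5472, -0.1487, 0.0073]
tool_rot: [2.055, 2.376, 0.0]
ft_force: [0.9, 0.8, -2.8]
grip_width: 0.704
grip_force: 30.0
t 10.85 need tx,ty,tz [208.5  16.    2.2] turn 1.36 | pos [ 0.5472 -0.1487  0.0073] yaw 8.3 tilt z [ 0.001 -0.    -1.   ] F [ 0.9  0.8 -2.8] w 61.2 gf 30.0 q [ 0.67  0.39 -0.53  1.86  0.24  0.95  0.18]
-90 -40 160 top heights [-18.5 -17.9 -17.2]
-40 0 401 top heights [-18.3 -18.  -17.3]
0 40 1245 top heights [-18.5 -18.1 -17.1]
40 100 3373 top heights [-18.8 -18.3 -17.3]
```

View pics/scene4.png

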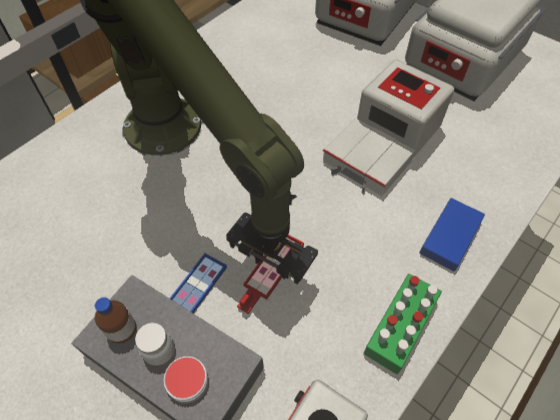

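Scene view: the red tray is clear of the riser, handle at (250,298), held level; blue and bystanders haven't moved. Carry towards the scanner and measure the mouth with the wrist camera.

```bash

python3 -m crank '[{"tx":10,"ty":1,"tz":0,"turn":0},{"tx":30,"ty":2,"tz":0,"turn":0.2},{"tx":55,"ty":4,"tz":0,"turn":0.4},{"tx":80,"ty":6,"tz":0,"turn":0.6},{"tx":105,"ty":8,"tz":0,"turn":0.8}]'
python3 -m crank '[{"tx":25,"ty":2,"tz":0,"turn":0.2},{"tx":50,"ty":4,"tz":0,"turn":0.4},{"tx":75,"ty":6,"tz":0,"turn":0.6},{"tx":90,"ty":7,"tz":0,"turn":0.6},{"tx":95,"ty":7,"tz":0,"turn":0.6}]'
python3 - <<'E'
from h import *
go(.5334,.095,-.002,1.5)
im,p=cloud("wrist"); cv2.imwrite('pics/w5.png',im[:,:,::-1])
x,y,z=p[...,0],p[...,1],p[...,2]
m=big((z>.045)&(z<.055)&(y>.12)); print("hood",m.sum(),rect(p[m][:,:2]))
h=p[m];e=[]
for a in np.arange(.45,.62,.01):
    b=h[abs(h[:,0]-a)<.005]
    if len(b)>10:e.append((a,np.percentile(b[:,1],1)))
e=np.array(e);print("front edge fit",np.polyfit(e[:,0]-.53,e[:,1],1))
g=(z>.015)&(z<.026)&(y>.15)&(y<.195);G=p[g];print("guides",len(G))
for lo,hi in((.45,.53),(.53,.61)):
    for a in np.arange(.168,.194,.004):
        b=G[(G[:,0]>lo)&(G[:,0]<hi)&(abs(G[:,1]-a)<.002)]
        if len(b)>3:print(lo,a.round(3),b[:,0].min().round(4),b[:,0].max().round(4),len(b))
k=red(im)&(z<.035)&(y<.16)&(y>-.1); print("tray",rect(p[big(k)][:,:2]),np.nanpercentile(y[big(k)],99.5))
for q in("scanner",):print([(np.round(a["xyz"],4),a["confidence"]) for f in(ctrl.mark_of,) for a in f("wrist",q)])
E
```

```text
time: 11.58
position: [0.5398, -0.0433, 0.0069]
tool_rot: [-2.139, -2.301, -0.0]
ft_force: [0.7, 0.4, -1.4]
grip_width: 0.709
grip_force: 30.0
time: 12.2
position: [0.5397, 0.0518, 0.0069]
tool_rot: [-2.195, -2.247, 0.0]
ft_force: [-0.4, 0.6, -1.2]
grip_width: 0.709
grip_force: 30.0
t 12.2 need tx,ty,tz [43.3 -5.3  8.9] turn -0.03 | pos [0.5397 0.0518 0.0069] yaw 1.34 tilt z [-0.  0. -1.] F [-0.4  0.6 -1.2] w 61.7 gf 30.0 q [ 0.38  0.36 -0.6   1.92  0.25  0.94 -0.31]Traceback (most recent call last):
  File "<stdin>", line 5, in <module>
  File "h.py", line 20, in big
    n,l,s,_=cv2.connectedComponentsWithStats(m.astype(np.uint8));return l==1+np.argmax(s[1:,4])
                                                                             ~~~~~~~~~^^^^^^^^^
    return _wrapfunc(a, 'argmax', axis=axis, out=out, **kwds)
    return bound(*args, **kwds)
ValueError: attempt to get argmax of an empty sequence
```

View pics/w5.png

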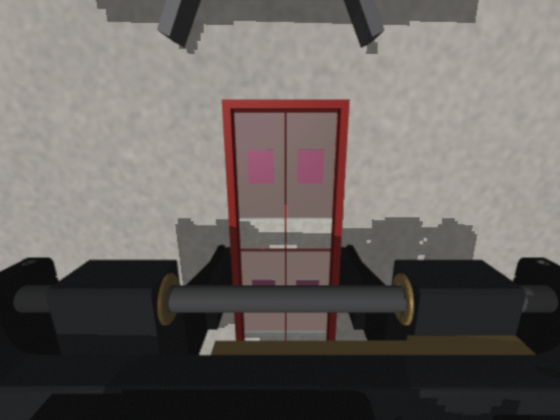

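Wrist view: the tray is held square, nose at row 101 and cols 223-349; the guides' flared tips are at (176,38) and (370,42), and the hood is just out of view.

```bash

python3 - <<'E'
from h import *
s=ctrl.get_state();M=rot(s['tool_rot']);t=np.array(s['position'])
im,p=cloud("wrist");z=p[...,2];q=(p-t)@M*1000
g=(z>.016)&(z<.028)&(q[...,0]>95)&(abs(q[...,1])<70);print(g.sum())
for a in range(96,140,3):
    b=q[g&(abs(q[...,0]-a)<1.5)]
    L=b[b[:,1]<0];Rr=b[b[:,1]>0]
    if len(L)>2 and len(Rr)>2:
        l=np.percentile(L[:,1],[5,95]);r=np.percentile(Rr[:,1],[5,95]);print(a,l.round(1),r.round(1),"mid inner",((l[1]+r[0])/2).round(1),len(L),len(Rr))
k=big(red(im)&(z<.035)&(q[...,0]<105)&(q[...,0]>10));b=q[k];print("nose x",np.percentile(b[:,0],[95,99,99.8]).round(1))
for lo,hi in((15,40),(60,85)):
    c=b[(b[:,0]>lo)&(b[:,0]<hi)&(b[:,2]<-15)];print(lo,np.percentile(c[:,1],[1,99]).round(1))
# top: hood and trim
im,p=cloud("top");z=p[...,2];q=(p-t)@M*1000
m=big((z>.045)&(z<.055)&(p[...,1]>.1)&(q[...,0]<295));b=q[m]
e=[];sd=[]
for y in range(-80,85,8):
    c=b[abs(b[:,1]-y)<4]
    if len(c)>5:e.append((y,np.percentile(c[:,0],2)))
for x in range(160,275,8):
    c=b[abs(b[:,0]-x)<4]
    if len(c)>5:sd.append((x,*np.percentile(c[:,1],[1,99])))
e=np.array(e);sd=np.array(sd);print("front",np.polyfit(e[:,0],e[:,1],1),"mid of sides: slope, at x=140",np.polyfit(sd[:,0]-140,sd[:,1:].mean(1),1),"width",(sd[:,2]-sd[:,1]).mean())
m=big((z>.145)&(z<.156)&(p[...,1]>.1));print("tower",rect(q[m][:,:2]))
E
```

```text
1433
117 [-54.4 -53.7] [39.5 40.5] mid inner -7.1 8 17
120 [-58.6 -52.4] [38.3 44.5] mid inner -7.0 128 133
123 [-57.9 -50.8] [37.  43.6] mid inner -6.9 161 145
126 [-56.3 -49.5] [35.7 42.3] mid inner -6.9 152 149
129 [-54.9 -48. ] [34.1 40.8] mid inner -7.0 164 154
132 [-53.6 -46.7] [32.7 39.6] mid inner -7.0 115 102
nose x [89.6 90.1 90.1]
15 [-31.   30.3]
60 [-31.   30.3]
front [5.02538756e-03 1.42079462e+02] mid of sides: slope, at x=140 [-0.01088578 -5.97406317] width 185.27286135643166
tower (array([374875.4,  -7419.4]), array([185442.9, 166589.6]), 89.88)
```

Guides centre at ty = -7.0, axis is aligned to within about 0.2°, and the mouth is at tx ≈ 139 with the nose at 90. Shift (44,-6.6), lower 9.5 mm, release.

```bash

python3 -m crank '[{"tx":5,"ty":-3,"tz":0,"turn":0},{"tx":15,"ty":-6.6,"tz":0,"turn":0},{"tx":28,"ty":-6.6,"tz":0,"turn":0},{"tx":39,"ty":-6.6,"tz":0,"turn":0},{"tx":44,"ty":-6.6,"tz":0,"turn":0}]'
python3 -m crank '[{"tx":0,"ty":0,"tz":2,"turn":0},{"tx":0,"ty":0,"tz":5,"turn":0},{"tx":0,"ty":0,"tz":8,"turn":0},{"tx":0,"ty":0,"tz":9.5,"turn":0},{"tx":0,"ty":0,"tz":9.5,"turn":0}]'
python3 -m crank '[{"tx":0,"ty":0,"tz":0,"turn":0},{"tx":0,"ty":0,"tz":0,"turn":0},{"tx":0,"ty":0,"tz":0,"turn":0},{"tx":0,"ty":0,"tz":0,"turn":0},{"tx":0,"ty":0,"tz":0,"turn":0}]' 84
python3 -m crank '[{"tx":0,"ty":0,"tz":-10,"turn":0},{"tx":0,"ty":0,"tz":-30,"turn":0},{"tx":0,"ty":0,"tz":-60,"turn":0},{"tx":0,"ty":0,"tz":-90,"turn":0},{"tx":0,"ty":0,"tz":-90,"turn":0}]'
cat >> h.py <<'E'
def tray(c="wrist"):
    s=ctrl.get_state();M=rot(s['tool_rot']);t=np.array(s['position'])
    im,p=cloud(c);x,y,z=np.moveaxis(p,-1,0)
    k=red(im)&(z<.05)&(z>.004)&(y<.2)&(y>-.15)&(x>.4)&(x<.7)
    q=(p-t)@M*1000
    r=q[k&(z>.01)&(z<.02)];f=q[k&(z>.035)]
    print(c,"rim z",np.median(z[k&(z>.01)&(z<.02)]).round(4),"rim tx",np.percentile(r[:,0],[.5,99.5]).round(1))
    for a in range(-100,120,20):
        b=r[abs(r[:,0]-a)<10]
        if len(b)>20:print(a,"ty",np.percentile(b[:,1],[1,99]).round(1))
    if len(f)>5:print("fin",rect(f[:,:2]/1000),np.percentile(f,[2,98],axis=0).round(1).tolist(),len(f))
    return im,p,q
E
python3 - <<'E'
from h import *
im,p,q=tray();cv2.imwrite('pics/w6.png',im[:,:,::-1]);tray("top")
go(.5356,-.012,.10,1.4)
E
```

```text
time: 12.98
position: [0.5323, 0.0963, 0.007]
tool_rot: [-2.195, -2.247, -0.001]
ft_force: [0.4, 0.1, -1.6]
grip_width: 0.708
grip_force: 30.0
time: 13.6
position: [0.5322, 0.0946, -0.0027]
tool_rot: [-2.197, -2.245, 0.0]
ft_force: [0.7, 1.9, -1.4]
grip_width: 0.714
grip_force: 30.0
time: 14.22
position: [0.5323, 0.0947, -0.0026]
tool_rot: [2.197, 2.245, -0.0]
ft_force: [0.6, 1.3, 0.3]
grip_width: 0.962
grip_force: 0.0
time: 14.85
position: [0.5349, 0.0954, 0.0914]
tool_rot: [2.194, 2.242, 0.008]
ft_force: [-0.6, 0.3, -0.3]
grip_width: 0.964
grip_force: 0.0
wrist rim z 0.0143 rim tx [-64.9  89.2]
-60 ty [-33.4  26.7]
-40 ty [-33.7  26.8]
-20 ty [-33.7  26.6]
0 ty [-33.7  27.4]
20 ty [-33.9  27.2]
40 ty [-33.8  27.3]
60 ty [-33.7  27.4]
80 ty [-33.6  27.3]
fin (array([-3. , -3.5]), array([201.8, 192. ]), 0.03) [[-102.0, -94.0, 41.0], [97.9, 87.4, 48.6]] 863
top rim z 0.0131 rim tx [-108.   -17.5]
-80 ty [-29.6  22.8]
-60 ty [-31.8  27.6]
fin (array([ -8.4, -40.1]), array([ 21.8, 240.5]), 67.54) [[-120.0, -15.2, 40.7], [-70.4, 5.2, 51.7]] 46
t 14.95 need tx,ty,tz [-106.7    0.7  -11.7] turn -0.03 | pos [0.5326 0.0947 0.0883] yaw 1.24 tilt z [ 0.001 -0.    -1.   ] F [-0.6 -0.4 -1. ] w 84.2 gf 0.0 q [ 0.36  0.25 -0.65  1.86  0.17  1.09 -0.34]
```

View pics/w6.png

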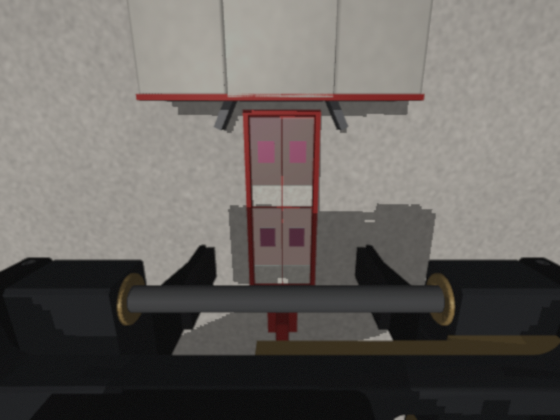

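The tray lies flat, nose (row 112) between the guides, centred; handle at (282,330). Now regrip at the handle.

```bash

python3 -m crank '[{"tx":-20,"ty":0,"tz":0,"turn":0},{"tx":-50,"ty":0,"tz":0,"turn":0},{"tx":-80,"ty":0,"tz":0,"turn":0},{"tx":-106,"ty":0,"tz":0,"turn":0},{"tx":-106,"ty":0,"tz":0,"turn":0}]' 42 20
python3 -m crank '[{"tx":0,"ty":0,"tz":0,"turn":0},{"tx":0,"ty":0,"tz":0,"turn":0},{"tx":0,"ty":0,"tz":0,"turn":0}]'
python3 - <<'E'
from h import *
go(.5348,-.0113,.005,1.3)
im,p,q=tray();tips()
k=(p[...,2]>.036)&(p[...,2]<.05)&(abs(q[...,0])<50)&(abs(q[...,1])<20)&(q[...,2]>30);print(k.sum(),np.nanpercentile(q[k],[2,98],axis=0).round(1) if k.any() else '')
E
```

```text
time: 15.58
position: [0.5337, -0.0138, 0.0863]
tool_rot: [-2.201, -2.24, 0.003]
ft_force: [0.1, 0.8, -0.2]
grip_width: 0.516
grip_force: 0.0
time: 15.95
position: [0.5345, -0.0101, 0.0874]
tool_rot: [-2.195, -2.247, -0.0]
ft_force: [0.2, 0.5, -0.8]
grip_width: 0.485
grip_force: 0.0
t 15.95 need tx,ty,tz [-1.2  0.3 82.4] turn 0.01 | pos [ 0.5345 -0.0101  0.0874] yaw 1.35 tilt z [-0.  0. -1.] F [ 0.2  0.5 -0.8] w 42.2 gf 0.0 q [ 0.5   0.23 -0.59  1.87  0.14  1.08 -0.12]
wrist rim z 0.0143 rim tx [ 16.9 162. ]
20 ty [-9.8  7.6]
40 ty [-30.4  30. ]
60 ty [-30.5  30.4]
80 ty [-30.7  30.7]
100 ty [-30.6  30.8]
fin (array([ 0.4, -0.1]), array([34.9, 11.7]), 0.15) [[-15.8, -5.9, 42.0], [17.5, 5.7, 49.6]] 665
tip -1 424 [[-8.0, -21.0, -7.0], [-9.0, -21.0, -8.0], [9.0, -25.0, -8.0], [9.0, -24.0, -8.0], [9.0, -22.0, -8.0], [9.0, -23.0, -8.0]]
tip 1 439 [[8.0, 21.0, -7.0], [8.0, 21.0, -7.0], [9.0, 25.0, -7.0], [-8.0, 21.0, -8.0], [9.0, 22.0, -8.0], [7.0, 21.0, -8.0]]
688 [[-16.2  -5.9  42. ]
 [ 17.3   5.7  48.3]]
```

The fin is centred to within 0.5 mm and the tray is square. Descend and grip.

```bash

python3 -m crank '[{"tx":0,"ty":0,"tz":25,"turn":0},{"tx":0,"ty":0,"tz":50,"turn":0},{"tx":0,"ty":0,"tz":70,"turn":0},{"tx":0,"ty":0,"tz":80,"turn":0},{"tx":0,"ty":0,"tz":82,"turn":0}]'
python3 -m crank '[{"tx":0,"ty":0,"tz":0,"turn":0},{"tx":0,"ty":0,"tz":0,"turn":0},{"tx":0,"ty":0,"tz":0,"turn":0},{"tx":0,"ty":0,"tz":0,"turn":0},{"tx":0,"ty":0,"tz":0,"turn":0}]' 4 20
python3 -m crank '[{"tx":0,"ty":0,"tz":0,"turn":0},{"tx":0,"ty":0,"tz":0,"turn":0}]'
python3 -c "
from h import *
im,p,q=tray()
z=p[...,2]
for a in (144,148,152):
    g=(z>.016)&(z<.028)&(abs(q[...,0]-a)<8);print(g.sum())
g=(z>.016)&(z<.026)&(q[...,0]>170)&(q[...,0]<205)&(abs(q[...,1])<70)
for a in range(170,205,3):
    b=q[g&(abs(q[...,0]-a)<1.5)][:,1]
    L=b[b<0];Rr=b[b>0]
    if len(L)>2 and len(Rr)>2: print(a,np.percentile(L,95).round(1),np.percentile(Rr,5).round(1))
"
```

```text
time: 16.68
position: [0.5344, -0.0111, 0.005]
tool_rot: [-2.197, -2.245, 0.001]
ft_force: [0.5, -0.4, 1.1]
grip_width: 0.487
grip_force: 0.0
time: 17.3
position: [0.5349, -0.0113, 0.0058]
tool_rot: [2.197, 2.245, 0.0]
ft_force: [-0.1, 0.5, 2.7]
grip_width: 0.137
grip_force: 20.0
time: 17.55
position: [0.5348, -0.0113, 0.0058]
tool_rot: [2.197, 2.245, 0.0]
ft_force: [-1.3, -0.5, 4.1]
grip_width: 0.136
grip_force: 20.0
wrist rim z 0.0143 rim tx [ 32.4 134.1]
40 ty [-30.7  30. ]
60 ty [-31.   30.3]
80 ty [-31.   30.4]
100 ty [-31.   30.3]
fin (array([ 1.2, -0.4]), array([35.1, 10.1]), 0.34) [[-15.2, -5.4, -39.6], [18.1, 4.5, -36.6]] 692
0
0
0
```

```bash

python3 -m crank '[{"tx":4,"ty":0,"tz":0,"turn":0},{"tx":10,"ty":0,"tz":0,"turn":0},{"tx":18,"ty":0,"tz":0,"turn":0},{"tx":26,"ty":0,"tz":0,"turn":0},{"tx":34,"ty":0,"tz":0,"turn":0}]'
python3 -m crank '[{"tx":9,"ty":0,"tz":0,"turn":0},{"tx":19,"ty":0,"tz":0,"turn":0},{"tx":29,"ty":0,"tz":0,"turn":0},{"tx":39,"ty":0,"tz":0,"turn":0},{"tx":46,"ty":0,"tz":0,"turn":0}]'
python3 - <<'E'
from h import *
go(.531,.145,.005,1.3)
im,p,q=tray();z=p[...,2]
m=big((z>.044)&(z<.056)&(q[...,0]>40));h=q[m];e=[];
for y in range(-70,75,10):
    c=h[abs(h[:,1]-y)<4]
    if len(c)>5:e.append((y,np.percentile(c[:,0],2)))
e=np.array(e);print("hood front",np.polyfit(e[:,0],e[:,1],1))
sd=[(a,*np.percentile(h[abs(h[:,0]-a)<4][:,1],[1,99])) for a in range(80,140,8) if (abs(h[:,0]-a)<4).sum()>20]
print(np.round(sd,1).tolist())
E
```

```text
time: 18.23
position: [0.5343, 0.0226, 0.0058]
tool_rot: [2.197, 2.244, -0.0]
ft_force: [-0.4, -4.0, 5.1]
grip_width: 0.138
grip_force: 20.0
time: 18.85
position: [0.5332, 0.0689, 0.0058]
tool_rot: [2.196, 2.245, -0.0]
ft_force: [-0.5, -4.3, 5.2]
grip_width: 0.137
grip_force: 20.0
t 18.85 need tx,ty,tz [76.1 -0.5  0.7] turn -0.01 | pos [0.5332 0.0689 0.0058] yaw 1.26 tilt z [ 0.001 -0.001 -1.   ] F [-0.5 -4.3  5.2] w 11.9 gf 20.0 q [ 0.35  0.35 -0.6   1.93  0.24  0.93 -0.35]
wrist rim z 0.0142 rim tx [ 32.4 126.8]
40 ty [-30.8  30.1]
60 ty [-31.   30.2]
80 ty [-31.   30.2]
100 ty [-31.   30.3]
fin (array([53.3, -1.1]), array([138.9, 193.3]), 0.02) [[2.1, -89.7, -44.3], [122.6, 89.7, -36.9]] 2006
hood front [-9.55446187e-04  1.20198325e+02]
[[120.0, -95.0, 93.1]]
```

Entering cleanly: hood is square, centred within 1 mm, and friction is about 4 N. About 73 mm to go.

```bash

python3 -m crank '[{"tx":10,"ty":0,"tz":0,"turn":0},{"tx":22,"ty":0,"tz":0,"turn":0},{"tx":34,"ty":0,"tz":0,"turn":0},{"tx":46,"ty":0,"tz":0,"turn":0},{"tx":54,"ty":0,"tz":0,"turn":0}]'
python3 -m crank '[{"tx":4,"ty":0,"tz":0,"turn":0},{"tx":8,"ty":0,"tz":0,"turn":0},{"tx":11,"ty":0,"tz":0,"turn":0},{"tx":13,"ty":0,"tz":0,"turn":0},{"tx":14,"ty":0,"tz":0,"turn":0}]'
python3 -m crank '[{"tx":1,"ty":0,"tz":0,"turn":0},{"tx":2,"ty":0,"tz":0,"turn":0},{"tx":3,"ty":0,"tz":0,"turn":0},{"tx":4,"ty":0,"tz":0,"turn":0},{"tx":4,"ty":0,"tz":0,"turn":0}]'
```

```text
time: 19.52
position: [0.532, 0.1227, 0.0058]
tool_rot: [2.196, 2.245, -0.001]
ft_force: [0.6, -4.8, 7.1]
grip_width: 0.135
grip_force: 20.0
time: 20.15
position: [0.5317, 0.1361, 0.0058]
tool_rot: [2.197, 2.244, -0.001]
ft_force: [-0.7, -4.1, 7.1]
grip_width: 0.137
grip_force: 20.0
time: 20.78
position: [0.5317, 0.1401, 0.0058]
tool_rot: [2.197, 2.244, -0.001]
ft_force: [0.0, -4.1, 6.1]
grip_width: 0.135
grip_force: 20.0
```

```bash

for i in 1 2; do python3 -m crank '[{"tx":0.7,"ty":0,"tz":0,"turn":0},{"tx":1.4,"ty":0,"tz":0,"turn":0},{"tx":2,"ty":0,"tz":0,"turn":0},{"tx":2,"ty":0,"tz":0,"turn":0}]' | sed -n '2p;4p'; done
```

```text
position: [0.5316, 0.142, 0.0058]
ft_force: [0.7, -3.9, 7.3]
position: [0.5316, 0.144, 0.0058]
ft_force: [0.3, -4.9, 6.5]
```

```bash

for i in 1 2; do python3 -m crank '[{"tx":0.5,"ty":0,"tz":0,"turn":0},{"tx":1,"ty":0,"tz":0,"turn":0},{"tx":1.5,"ty":0,"tz":0,"turn":0},{"tx":1.5,"ty":0,"tz":0,"turn":0}]' | sed -n '2p;4p'; done
python3 -c "
from h import *
go(.531,.145,.005,1.3)
im,p=cloud('wrist');s=ctrl.get_state();q=(p-np.array(s['position']))@rot(s['tool_rot'])*1000;z=p[...,2]
k=(z>.036)&(z<.05)&(abs(q[...,0])<30)&(abs(q[...,1])<8)&red(im);print('fin',np.nanpercentile(q[k],[2,98],axis=0).round(1).tolist())
h=q[(z>.044)&(z<.056)&(q[...,0]>25)];print('hood front',np.percentile(h[:,0],[1,3,5]))"
```

```text
position: [0.5315, 0.1451, 0.0058]
ft_force: [-0.1, -5.6, 7.1]
position: [0.5315, 0.145, 0.0057]
ft_force: [-0.7, -8.0, 7.7]
t 22.77 need tx,ty,tz [ 0.  -0.5  0.7] turn -0.03 | pos [0.5315 0.145  0.0057] yaw 1.16 tilt z [-0.    -0.004 -1.   ] F [-0.7 -8.   7.7] w 11.8 gf 20.0 q [ 0.22  0.38 -0.62  1.89  0.27  0.95 -0.51]
fin [[-15.2, -5.4, -39.7], [17.9, 4.6, -36.9]]
hood front [45.33359319 47.33589702 49.34199772]
```

Position stalls at the predicted y of 0.145 and the force is rising, so it's at the stop. One slightly firmer press, then relax and release.

```bash

python3 -m crank '[{"tx":1,"ty":0,"tz":0,"turn":0},{"tx":2,"ty":0,"tz":0,"turn":0},{"tx":2,"ty":0,"tz":0,"turn":0},{"tx":2,"ty":0,"tz":0,"turn":0}]' | sed -n '2p;4p'
python3 -m crank '[{"tx":-0.7,"ty":0,"tz":0,"turn":0},{"tx":-1.5,"ty":0,"tz":0,"turn":0},{"tx":-2,"ty":0,"tz":0,"turn":0}]'| sed -n '2p;4p'
python3 -m crank '[{"tx":0,"ty":0,"tz":0,"turn":0},{"tx":0,"ty":0,"tz":0,"turn":0},{"tx":0,"ty":0,"tz":0,"turn":0},{"tx":0,"ty":0,"tz":0,"turn":0},{"tx":0,"ty":0,"tz":0,"turn":0}]' 42
python3 -m crank '[{"tx":0,"ty":0,"tz":-10,"turn":0},{"tx":0,"ty":0,"tz":-35,"turn":0},{"tx":0,"ty":0,"tz":-70,"turn":0},{"tx":0,"ty":0,"tz":-90,"turn":0},{"tx":0,"ty":0,"tz":-90,"turn":0}]'
python3 -m crank '[{"tx":-30,"ty":0,"tz":-20,"turn":0},{"tx":-60,"ty":0,"tz":-40,"turn":0},{"tx":-60,"ty":0,"tz":-40,"turn":0},{"tx":-60,"ty":0,"tz":-40,"turn":0},{"tx":-60,"ty":0,"tz":-40,"turn":0}]'
python3 - <<'E'
from h import *
im,p=cloud("wrist");cv2.imwrite('pics/w9.png',im[:,:,::-1]);x,y,z=np.moveaxis(p,-1,0)
k=big((z>.036)&(z<.05)&red(im)&(y<.175));print('fin world',rect(p[k][:,:2]),np.nanpercentile(p[k],[2,98],axis=0).round(4).tolist())
k=red(im)&(z>.009)&(z<.019)&(y<.19);print('tail',np.nanpercentile(p[k],[1,99],axis=0).round(4).tolist(),k.sum())
h=p[(z>.044)&(z<.056)&(y>.178)&(abs(x-.53)<.03)];print('hood front',np.percentile(h[:,1],[1,3,5]))
print([(np.round(a["xyz"],4),a["confidence"]) for q in("tray_handle","tray_red","scanner") for a in ctrl.mark_of("wrist",q)[:1]])
im,p=cloud("top");z=p[...,2];m=big(blue(im)&(z<.03)&(p[...,1]<0));print("blue",rect(p[m][:,:2]))
E
```

```text
position: [0.5315, 0.1451, 0.0058]
ft_force: [-1.8, -12.0, 8.8]
position: [0.5316, 0.1451, 0.0058]
ft_force: [-0.3, -6.2, 7.9]
time: 24.32
position: [0.531, 0.1479, 0.0053]
tool_rot: [-2.197, -2.246, 0.0]
ft_force: [-0.6, -0.3, -0.6]
grip_width: 0.474
grip_force: 0.0
time: 24.95
position: [0.5325, 0.148, 0.0972]
tool_rot: [2.196, 2.243, 0.004]
ft_force: [0.9, 0.5, -0.9]
grip_width: 0.481
grip_force: 0.0
time: 25.58
position: [0.5315, 0.089, 0.1343]
tool_rot: [-2.194, -2.246, 0.002]
ft_force: [-0.9, -0.1, -0.8]
grip_width: 0.485
grip_force: 0.0
fin world (array([531.7, 146. ]), array([11.4, 35. ]), 1.11) [[0.5259, 0.1296, 0.0414], [0.5372, 0.1627, 0.0456]]
tail [[0.4999, 0.1302, 0.009], [0.5608, 0.1892, 0.0159]] 573
hood front [0.19010263 0.19160469 0.19308161]
[(array([0.5307, 0.1463, 0.0351]), 0.81), (array([0.5295, 0.1969, 0.0043]), 0.85)]
blue (array([ 434.8, -248.4]), array([58.7, 63.6]), 9.58)
```

View pics/w9.png

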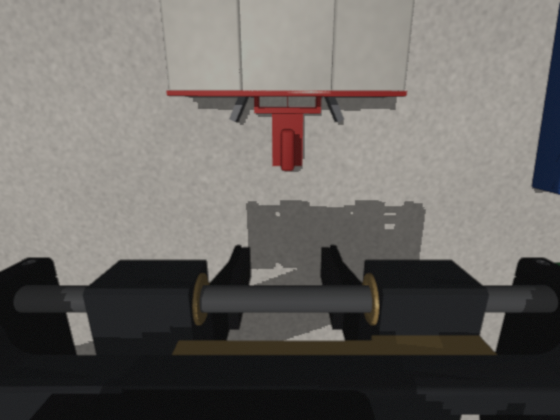

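Wrist view: the tray's body is under the hood, tail at row 108 and fin at (287,150). The fin middle is about 45 mm before the mouth (46 expected), so the tray is home and released. Handing in.

```bash
python3 -c "
from bench import ctrl
print(ctrl.close_job())"
```

```text
the job is handed in; nothing more can be done
None
```

The red tray was drawn out level, set down at the scanner's mouth and released, then slid by its handle to the stop (position stalled and force rose there; measured about 1 mm from nominal home); the blue tray and bystanders were never touched, and the job was handed in at about 26 s.

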